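Lock the shaker platform with its transit pin

ROBOT

A 7-joint arm with a two-finger parallel gripper is mounted at the origin on a cart in front of the work surface, level with it; the furniture and walls round the work are solid. World frame = base frame: x ahead of the robot, y to its left, z up, the work surface at z = 0. Lengths are in m, angles in rad, forces in N, time in s.
With the tool pointing down it reaches from about 0.4 to 0.85 m from the base axis. Payload 10.4 kg.
Tool frame: the origin (TCP) lies midway between the tips of the shut fingers; the grasp point (between the pads) lies 19 mm behind it (manip.hold_point_z is the distance from the TCP to the grasp point, in m); z points along the fingers, y is the line along which they close (so a half turn about z gives the same grasp; the last joint's range is limited). The gripper opens to 85 mm and grips with 20 to 120 N. Pads are 22 mm wide; open, the fingers measure 114 mm over their backs; the gripper's body (76 mm by 85 mm) begins 54 mm behind the grasp point. The pads swing forward as they close: fully open they stand 13 mm farther back than shut.
Start: joints at [-0.023, 0.332, -0.065, 1.46, 0.022, 1.35, -0.088], TCP at [0.625, 0, 0.208] pointing down, gripper open.
Joint ranges: [-2.6, 2.6], [-0.5, 2.12], [-1.47, 1.34], [0.16, 2.42], [-1.27, 4.41], [0.06, 2.06], [-2.6, 2.6]. Speed limits (rad/s): [2.22, 2.22, 2.79, 2.79, 3.14, 3.14, 3.14].

INTERFACE

Orientations are given as a unit quaternion [x, y, z, w].
In Python, from workcell import manip, eyes, job gives the robot as it stands.
- The arm moves only by the shell command python3 -m crank 'ROWS' [FORCE]. ROWS is JSON, a list that holds one entry, the list of rows, each a list of 7 numbers: the finger opening in cm, from 0 to 8.54, then the shift along the world's x, y, z in cm, then the turn, a rotation vector about the world's x, y, z in degrees. In form: [[[hand, x, y, z, ax, ay, az], ...]]. A call has 1 to 20 rows; each row shifts and turns the commanded pose from where the row before left it; what a row does not reach is not made up. A row lasts 1/8 s, in which the tool goes at most 62.5 mm and 10.7 degrees, less where a joint would pass 70% of its speed; a pose out of reach is approached as far as the arm can. A call with a gripper value outside its range is refused whole. The fingers move at their own pace and stop on an object; FORCE is the grip in N (left out, the last holds). Time passes only in rows, so rows that do not move let the fingers close. It gives the time, the measured TCP pose, the force, the opening and the grip force at its end, in the units of the state.
- manip.get_obs(): the state, without advancing time (a new reading comes with each control period).
- eyes.camera(name): name is "scene" or "side" or "wrist"; returns (picture, depth): 420x560x3 uint8, red, green, blue; 420x560 float32, m along the optical axis (not along the pixel's ray), 0 where there is no reading.
- eyes.camera_params(name): a dict with "fx", "fy", "cx", "cy" (pixels), "world_from_camera" (4x4, takes a point from camera to world coordinates); the wrist camera has in their place "hand_eye" (4x4, takes a point from camera to tool coordinates, whose origin is the TCP and whose axes are the flange's). Camera axes: x right, y down, z forward; pixel columns grow to the right and rows downward; lengths in m; the calibration is good to about 2 mm. A picture is of the moment at which its call begins: read the wrist's pose just before it. camera_params takes no time and is no camera call.
- job.hand_in(): hands the job in; it is judged then, once.
The state is a dict: "clock": time; "joint_pos": joint angles; "joint_velocities": joint speeds; "tau": joint torques, N m; "position": TCP position; "ee_rot": TCP orientation; "ft_force": force on the tool from outside, world axes, zero at the start; "torque": the same for the moment, N m; "grip_width": opening from 0.0 (shut) to 1.0 (fully open); "grasp_force": force on a finger pad.
Only numpy, scipy, OpenCV 4.12 (cv2) and the standard library are available. Lean on these libraries where they do the work, as an engineer would, in place of code of your own. Each camera call takes 0.05 s, during which the arm holds its last target. There are 200 camera calls.

TASK

The laboratory shaker is about to be carried away, so lock its sliding platform: take the long steel pin out of the grey block and put it down through the funnel-mouthed hole in the platform's front tongue and on through the lug of the base below, until its collar sits flat on the funnel. Leave the short pin standing in the block; it does not reach the base.

Things in the scene. Friction and masses are not known exactly. Their poses are not given: they have to be found in the camera images.
- long_pin_grip (a point): Centre of the upright steel handle (22 mm wide, 46 tall) of the LONG loose pin, 0.1 kg. Its collar (42 mm wide, 5 thick) has its underside 28 mm below this point; its 12 mm shank ends 88 mm below. z: up the pin. It stands 24 mm deep in one of two 15 mm holes, 80 mm apart, of the fixed grey block (136x56x30 mm); collar 36 mm above the block. Lift it straight out.
- short_pin_grip (a point): The same point on the SHORT loose pin in the block's other hole (which is which varies). Handle and collar are alike, but the shank is only 25 mm long: its collar is almost on the block and its handle 35 mm lower than the long pin's. It stays there.
- lock_hole (a point): Rim centre of the steel funnel in the tongue on the robot side of the shaker's platform, 80 mm above the worktop. Vertical hole, 32 mm wide at the rim, narrowing over 14 mm to 18. z up, x to the platform's middle, 105 mm off. Platform 165x160 mm, top at 68 mm, with a petri dish on it; it slides sideways (y) 12 mm either way at about 1 N and starts with the holes aligned within 2 mm.
- base_hole (a point): Upper mouth, centre, of the 20 mm hole through the 10 mm thick lug on the white shaker base (150x150 mm), straight below lock_hole, 40 mm lower and 40 mm above the worktop; open below. With the collar on the funnel the pin's foot is 20 mm below this point and long_pin_grip 68 mm above it. z up, x to the shaker's middle.
Not all that is in view belongs to the job. Leave any blue look-alike of the part that bears long_pin_grip alone.

How it is judged:
At the end, for the whole second after the job is handed in: The long pin stands in both holes: its handle's centre within 10 mm sideways of lock_hole and 12 mm of base_hole and 60 to 73 mm above base_hole (collar within 5 mm of the funnel rim), upright within 10 degrees, with nothing holding it (horizontal distance between long_pin_grip and lock_hole below 0.01 m and horizontal distance between long_pin_grip and base_hole below 0.012 m and z of long_pin_grip in the frame of base_hole between 0.06 and 0.073 m and angle between long_pin_grip's own z axis and vertical below 0.175 rad); the robot touches nothing.
It fails at once if the short pin is taken from its hole (moved more than 20 mm) (distance of short_pin_grip from where it was at the start of the episode above 0.02 m).
It also fails if it takes over 35 s, if anything falls off the work surface, if the arm or the gripper's body presses on something with over 40 N, if the wrist force passes 120 N, or if a joint passes its speed limit or range.

## Working session

There is one attempt and no reset: what is moved stays moved. The work goes in short steps, Python scripts to look and compute and a shell command to move; the robot and the scene stay as the last step left them, time stands still between calls to the robot, and variables do not carry over. Pictures are saved under pics/ and viewed, at most 10 in all, crops included, and the job is handed in when it is done.

```bash
mkdir -p pics; ls
cat > h.py <<'E'
import numpy as np, cv2
from workcell import manip, eyes, job
from scipy.spatial.transform import Rotation as R
def cloud(name):
    o=manip.get_obs(); im,d=eyes.camera(name); p=eyes.camera_params(name)
    if name=="wrist":
        T=np.eye(4);T[:3,:3]=R.from_quat(o["ee_rot"]).as_matrix();T[:3,3]=o["position"];T=T@p["hand_eye"]
    else: T=np.array(p["world_from_camera"])
    v,u=np.mgrid[:420,:560]
    P=np.stack([(u-p["cx"])/p["fx"]*d,(v-p["cy"])/p["fy"]*d,d],-1)@T[:3,:3].T+T[:3,3]
    P[d==0]=np.nan
    return im,P
E
python3 - <<'E'
from h import *
for n in("scene","side","wrist"):
    im,P=cloud(n); np.savez(n,im=im,P=P); cv2.imwrite(f"pics/{n}0.png",im[...,::-1])
print(manip.get_obs(), manip.hold_point_z)
E
```

```text
pics
{'clock': 0.15, 'joint_pos': array([-0.02257368,  0.33273299, -0.06468619,  1.46070001,  0.02159663,
        1.34991248, -0.08850791]), 'joint_velocities': array([-0.00097492, -0.00220177,  0.00034593, -0.00425232, -0.00100426,
       -0.0007469 , -0.00122067]), 'tau': array([ 1.13752249e-03, -6.25829744e+01,  4.95374459e-02, -3.91853535e+01,
        1.63436425e-02,  7.44175835e-03, -2.63868424e-05]), 'position': array([ 6.24707475e-01, -2.37626568e-05,  2.07117860e-01]), 'ee_rot': array([ 7.07118042e-01,  7.07095322e-01, -3.89664355e-04, -3.57640274e-04]), 'ft_force': array([0.10989637, 0.46700458, 0.10403957]), 'torque': array([-0.00674336,  0.02275728,  0.01747962]), 'grasp_force': 0.0, 'grip_width': 1.0018776014500848} 0.0187
```

View pics/scene0.png

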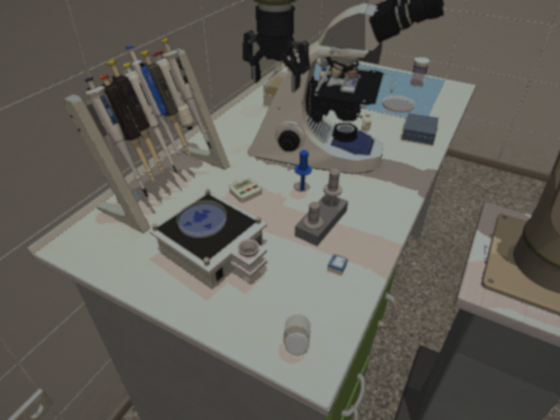

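View pics/side0.png

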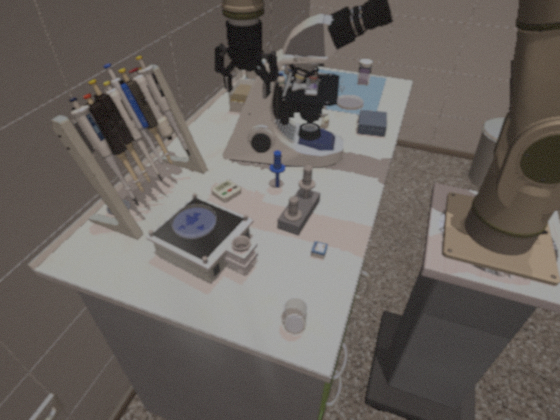

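The scene view shows three pins. The grey one at (334,183) has its collar high above the block, so it is the long pin. The grey one at (314,213) sits low and is the short pin. The blue one at (303,168) is the look-alike. The funnel is at (249,247) on the tongue of the shaker.

Run:
```python
from h import *
z=np.load("scene.npz");im=z["im"]
c=cv2.resize(im[135:295,220:380],(800,600) and (600,600),interpolation=cv2.INTER_CUBIC)
cv2.imwrite("pics/crop1.png",c[...,::-1])
for n,pts in (("scene",[(334,174),(334,180),(333,188),(314,206),(314,211),(314,222),(303,155),(249,247),(240,245),(258,245),(249,240),(249,256)]),("side",[(308,170),(308,176),(307,185),(294,201),(294,208),(294,218),(241,242)])):
    P=np.load(n+".npz")["P"]
    for u,v in pts: print(n,u,v,P[v,u].round(4))
```

```text
scene 334 174 [0.4477 0.0691 0.1187]
scene 334 180 [0.4463 0.0694 0.1039]
scene 333 188 [0.4473 0.0674 0.0809]
scene 314 206 [0.4567 0.1427 0.0828]
scene 314 211 [0.4544 0.1463 0.0732]
scene 314 222 [0.4519 0.1481 0.0455]
scene 303 155 [0.5404 0.0261 0.1107]
scene 249 247 [0.5179 0.293  0.0703]
scene 240 245 [0.5307 0.303  0.0782]
scene 258 245 [0.5007 0.2889 0.0803]
scene 249 240 [0.5223 0.2852 0.0795]
scene 249 256 [0.5058 0.3126 0.0707]
side 308 170 [0.4474 0.0676 0.1169]
side 308 176 [0.4467 0.0663 0.0986]
side 307 185 [0.4483 0.0639 0.0694]
side 294 201 [0.4545 0.1438 0.081 ]
side 294 208 [0.4532 0.1456 0.0618]
side 294 218 [0.451  0.1497 0.0347]
side 241 242 [0.5195 0.2896 0.0674]
```

View pics/crop1.png

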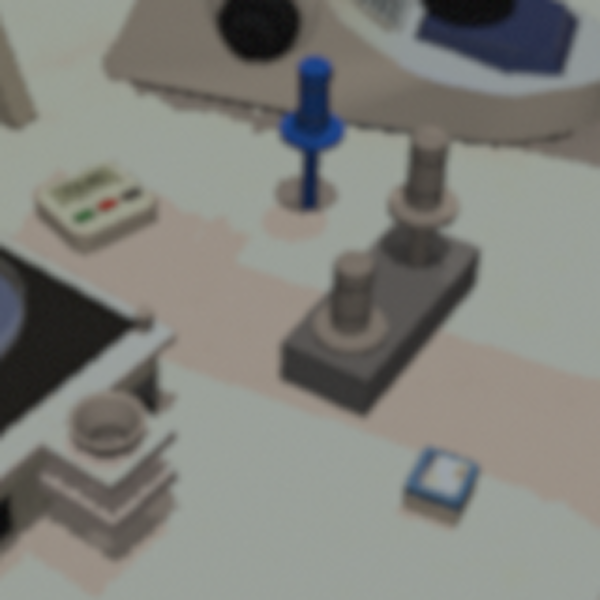

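The crop confirms it. The long pin, at crop (425,180), has its collar high and the shank showing. The short pin at (352,300) sits on the block, and the blue pin at (312,110) stays untouched. The funnel is at (107,420).

Run:
```python
from h import *
from scipy.optimize import least_squares
for n in("scene","side"):
    P=np.load(n+".npz")["P"].reshape(-1,3); 
    def fit(c,r,z0,z1,rad):
        m=(np.hypot(P[:,0]-c[0],P[:,1]-c[1])<r)&(P[:,2]>z0)&(P[:,2]<z1); Q=P[m]
        cam=np.array(eyes.camera_params(n)["world_from_camera"])[:2,3]; g=np.array(c)
        s=least_squares(lambda p:np.hypot(Q[:,0]-p[0],Q[:,1]-p[1])-rad,g,loss="soft_l1",f_scale=.001)
        return s.x.round(4),m.sum(),np.median(abs(s.fun)).round(4),Q[:,2].max().round(4)
    print(n,eyes.camera_params(n)["world_from_camera"][:3,3])
    print("long",fit((.455,.063),.025,.078+.01,.112,.011))
    print("short",fit((.462,.140),.025,.05,.076,.011))
    m=(np.hypot(P[:,0]-.515,P[:,1]-.29)<.04)&(P[:,2]>.075)&(P[:,2]<.088);Q=P[m]
    s=least_squares(lambda p:np.hypot(Q[:,0]-p[0],Q[:,1]-p[1])-p[2],[.515,.294,.018],loss="soft_l1",f_scale=.001)
    print("fun",s.x.round(4),m.sum(),np.median(Q[:,2]),(Q.min(0)+Q.max(0))/2,np.ptp(Q,axis=0))
```

```text
scene [0.20314549 0.75137521 0.64279151]
long (array([0.4519, 0.0587]), np.int64(94), np.float64(0.0006), np.float64(0.112))
short (array([0.4595, 0.138 ]), np.int64(101), np.float64(0.0006), np.float64(0.0759))
fun [0.5142 0.3021 0.0168] 162 0.07905551687797457 [0.51519317 0.30139952 0.07864699] [0.03963901 0.03945634 0.00726877]
side [0.2587384  0.77176636 0.65023151]
long (array([0.4528, 0.0578]), np.int64(73), np.float64(0.0006), np.float64(0.1116))
short (array([0.4599, 0.1372]), np.int64(89), np.float64(0.0005), np.float64(0.0758))
fun [0.5146 0.3018 0.0169] 125 0.07904850923336437 [0.51506908 0.3008814  0.07869094] [0.03862537 0.03889607 0.00726633]
```

View pics/wrist0.png

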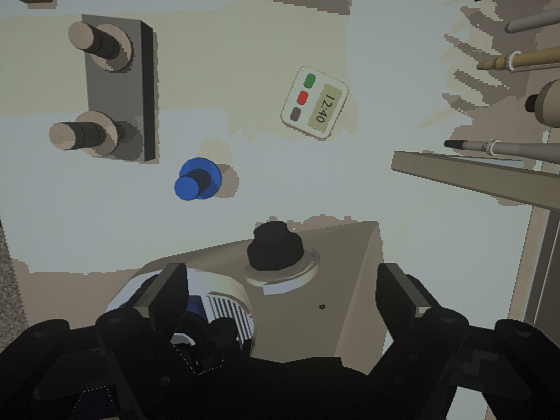

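Both cameras agree to within 1 mm: long pin (0.4523, 0.0583), short pin (0.4597, 0.1376), which is 80 mm away, and funnel (0.5148, 0.3015). Next I move above the long pin and check with the wrist camera.

```bash
python3 -m crank '[[[8.5,-3.5,1.2,0,0,0,0],[8.5,-4.5,1.5,0,0,0,0],[8.5,-4.5,1.5,0,0,0,0],[8.5,-3.2,1.1,0,0,0,0],[8.5,-1.5,0.5,0,0,0,0],[8.5,0,0,0,0,0,0],[8.5,0,0,0,0,0,0]]]' 40
python3 - <<'E'
from h import *
from scipy.optimize import least_squares
im,P=cloud("wrist"); cv2.imwrite("pics/w1.png",im[...,::-1]); o=manip.get_obs(); print(o["position"],o["ft_force"])
P=P.reshape(-1,3)
for n,c,z0,z1 in(("long",(.4523,.0583),.09,.13),("short",(.4597,.1376),.05,.09)):
    Q=P[(np.hypot(P[:,0]-c[0],P[:,1]-c[1])<.02)&(P[:,2]>z0)&(P[:,2]<z1)]
    if len(Q)<20: print(n,len(Q)); continue
    T=Q[Q[:,2]>Q[:,2].max()-.003]
    print(n,len(T),T.max(0),((T.min(0)+T.max(0))/2).round(4),np.ptp(T,axis=0).round(4))
    W=Q[Q[:,2]<Q[:,2].max()-.004]
    if len(W)>20: print(least_squares(lambda p:np.hypot(W[:,0]-p[0],W[:,1]-p[1])-.011,c,loss="soft_l1",f_scale=.001).x.round(4))
E
```

```text
clock: 1.02
position: [0.4539, 0.0575, 0.2077]
ee_rot: [0.707, 0.707, 0.0, 0.0]
ft_force: [-0.6, -0.4, 0.5]
grip_width: 0.996
grasp_force: 0.0
[0.45389917 0.05752857 0.20758432] [ 0.24768306 -0.35527695 -0.22499668]
long 460 [0.46115164 0.06823016 0.11926135] [0.451  0.0577 0.1178] [0.0203 0.021  0.003 ]
[0.4509 0.0573]
short 402 [0.46847779 0.14740591 0.08477619] [0.4584 0.1374 0.0833] [0.0202 0.02   0.003 ]
[0.4583 0.1373]
```

The wrist camera agrees within 1.5 mm. I go down to TCP z of about 0.080 and grip.

```bash
python3 -m crank '[[[8.5,-0.2,0,-1.7,0,0,0],[8.5,0,0,-3,0,0,0],[8.5,0,0,-3.5,0,0,0],[8.5,0,0,-3,0,0,0],[8.5,0,0,-1.5,0,0,0],[8.5,0,0,0,0,0,0],[0,0,0,0,0,0,0],[0,0,0,0,0,0,0],[0,0,0,0,0,0,0],[0,0,0,0,0,0,0],[0,0,0,0,0,0,0],[0,0,0,0,0,0,0],[0,0,0,0,0,0,0],[0,0,0,0,0,0,0]]]' 50
```

```text
clock: 2.82
position: [0.4515, 0.0581, 0.0813]
ee_rot: [0.707, 0.707, 0.0, 0.0]
ft_force: [-1.4, -1.1, 5.8]
grip_width: 0.226
grasp_force: 48.9
```

```bash
python3 -m crank '[[[0,0,0,0.5,0,0,0],[0,0,0,1,0,0,0],[0,0,0,1.5,0,0,0],[0,0,0,2.5,0,0,0],[0,0,0,2.5,0,0,0],[0,0,0,2,0,0,0],[0,0,0,1,0,0,0],[0,0,0,0,0,0,0],[0,0,0,0,0,0,0]]]'
python3 - <<'E'
from h import *
im,P=cloud("scene"); np.savez("scene",im=im,P=P); cv2.imwrite("pics/s2.png",cv2.resize(im[95:295,200:400],(600,600),interpolation=cv2.INTER_CUBIC)[...,::-1])
E
```

```text
clock: 3.95
position: [0.4506, 0.0579, 0.19]
ee_rot: [0.707, 0.707, -0.0, -0.0]
ft_force: [0.3, -0.1, -0.9]
grip_width: 0.224
grasp_force: 49.0
```

View pics/s2.png

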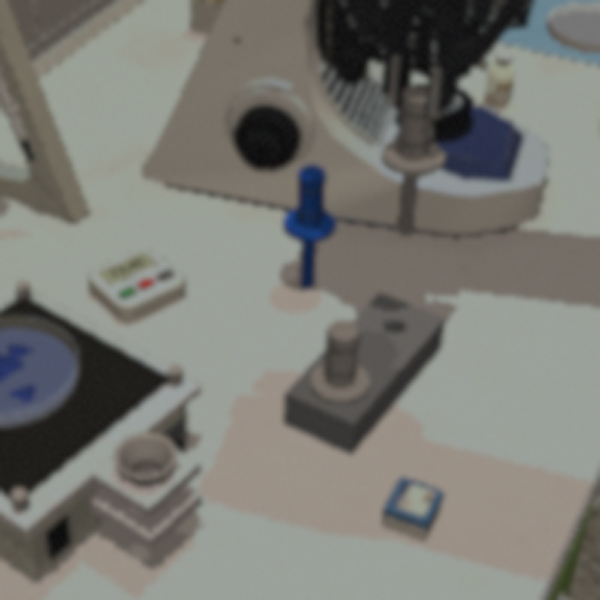

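The long pin is out and upright in the fingers, the short pin still stands, and the scene is otherwise unchanged. Next I carry it over the funnel.

```bash
python3 -m crank '[[[0,0.6,1.5,0,0,0,0],[0,0.8,3,0,0,0,0],[0,1,4,0,0,0,0],[0,1,4,0,0,0,0],[0,1,4,0,0,0,0],[0,0.8,4,0,0,0,0],[0,0.6,2.5,0,0,0,0],[0,0.5,1.4,0,0,0,0],[0,0,0,0,0,0,0],[0,0,0,0,0,0,0],[0,0,0,0,0,0,0]]]'
python3 - <<'E'
from h import *
from scipy.optimize import least_squares
p=manip.get_obs()["position"];print(p)
for n in("scene","side"):
    im,P=cloud(n); cv2.imwrite(f"pics/{n}3.png",cv2.resize(im[100:300,150:350],(600,600),interpolation=cv2.INTER_CUBIC)[...,::-1]); P=P.reshape(-1,3)
    for z0,z1,r in((.12,.168,.006),(.1,.14,.006)):
        Q=P[(np.hypot(P[:,0]-p[0],P[:,1]-p[1])<.03)&(P[:,2]>z0)&(P[:,2]<z1)]
        for zz in ((z0,(z0+z1)/2),((z0+z1)/2,z1)):
            W=Q[(Q[:,2]>zz[0])&(Q[:,2]<zz[1])]
            if len(W)>8: s=least_squares(lambda q:np.hypot(W[:,0]-q[0],W[:,1]-q[1])-r,W[:,:2].mean(0)+[.003,-.004],loss="soft_l1",f_scale=.001);print(n,zz,len(W),s.x.round(4),np.median(abs(s.fun)).round(4))
    Q=P[(np.hypot(P[:,0]-.5148,P[:,1]-.3015)<.026)&(P[:,2]>.075)&(P[:,2]<.088)]
    s=least_squares(lambda q:np.hypot(Q[:,0]-q[0],Q[:,1]-q[1])-.0168,[.515,.3015],loss="soft_l1",f_scale=.001)
    print("fun",s.x.round(4),len(Q))
E
```

```text
clock: 5.38
position: [0.5142, 0.301, 0.1909]
ee_rot: [0.708, 0.707, 0.0, 0.0]
ft_force: [-0.1, 1.2, -1.4]
grip_width: 0.228
grasp_force: 49.0
[0.51423286 0.30096894 0.19092618]
scene (0.12, 0.14400000000000002) 67 [0.5151 0.3011] 0.0005
scene (0.14400000000000002, 0.168) 55 [0.5152 0.3013] 0.0005
scene (0.12000000000000001, 0.14) 57 [0.5152 0.3011] 0.0006
fun [0.5141 0.3022] 159
side (0.12, 0.14400000000000002) 55 [0.5156 0.3008] 0.0005
side (0.14400000000000002, 0.168) 42 [0.5155 0.3007] 0.0006
side (0.12000000000000001, 0.14) 46 [0.5156 0.3009] 0.0005
fun [0.5148 0.3017] 127
```

View pics/scene3.png

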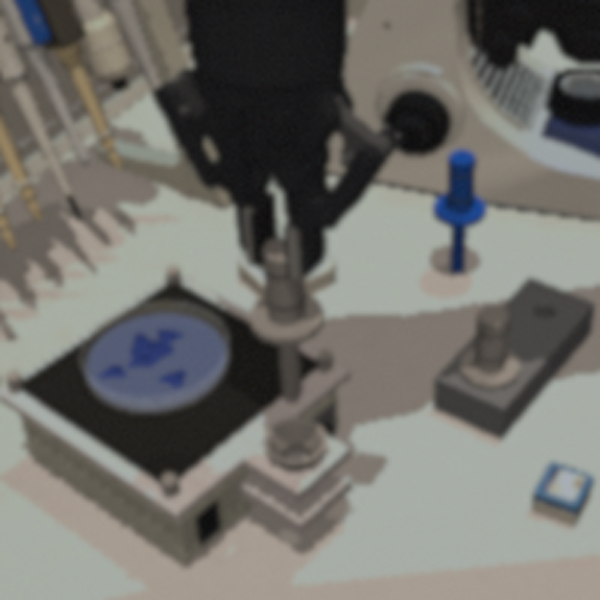

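The pin hangs upright about 1 mm off the funnel axis, with its foot just above the rim at crop (290,400) and the funnel at (296,440). I shift it 1 mm and lower it in stages.

```bash
python3 -m crank '[[[0,-0.1,0.1,-0.8,0,0,0],[0,0,0,-1.2,0,0,0],[0,0,0,-1,0,0,0],[0,0,0,-0.8,0,0,0],[0,0,0,-0.8,0,0,0],[0,0,0,-0.6,0,0,0],[0,0,0,0,0,0,0],[0,0,0,0,0,0,0]]]'
```

```text
clock: 6.48
position: [0.5132, 0.3031, 0.1391]
ee_rot: [0.707, 0.707, 0.0, 0.0]
ft_force: [-0.0, -0.2, -1.6]
grip_width: 0.231
grasp_force: 49.0
```

```bash
python3 -m crank '[[[0,0.1,-0.1,-0.6,0,0,0],[0,0,0,-0.6,0,0,0],[0,0,0,-0.6,0,0,0],[0,0,0,-0.6,0,0,0],[0,0,0,-0.6,0,0,0],[0,0,0,-0.5,0,0,0],[0,0,0,-0.3,0,0,0],[0,0,0,-0.2,0,0,0],[0,0,0,0,0,0,0],[0,0,0,0,0,0,0]]]'
```

```text
clock: 7.72
position: [0.5141, 0.3021, 0.0989]
ee_rot: [0.707, 0.707, 0.0, 0.0]
ft_force: [0.9, 0.4, -1.1]
grip_width: 0.227
grasp_force: 49.0
```

```bash
python3 -m crank '[[[0,0,0,-0.2,0,0,0],[0,0,0,-0.1,0,0,0],[0,0,0,-0.1,0,0,0],[0,0,0,0,0,0,0],[0,0,0,0,0,0,0]]]'
python3 - <<'E'
from h import *
im,P=cloud("scene"); cv2.imwrite("pics/s4.png",cv2.resize(im[180:300,190:310],(600,600),interpolation=cv2.INTER_CUBIC)[...,::-1])
E
```

```text
clock: 8.35
position: [0.5141, 0.3026, 0.0955]
ee_rot: [0.707, 0.707, 0.001, -0.0]
ft_force: [-2.4, 0.6, 5.3]
grip_width: 0.229
grasp_force: 49.7
```

View pics/s4.png

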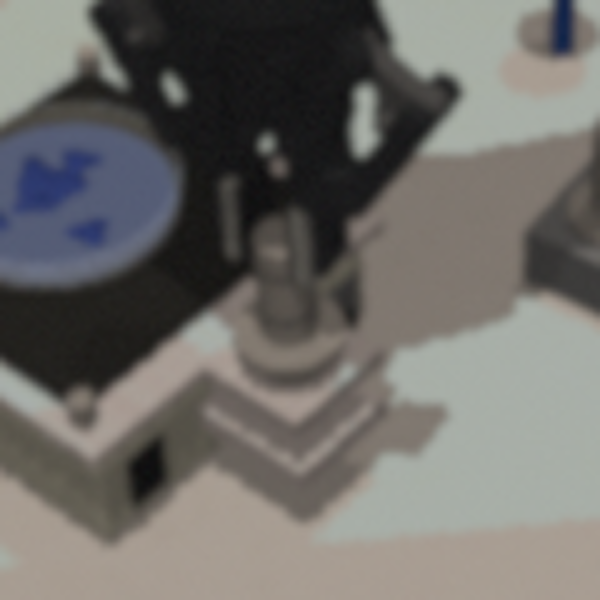

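The collar sits on the funnel at crop (290,350), with about 6 N of contact. I open partway to stay clear of the dish, then go straight up.

```bash
python3 -m crank '[[[5,0,0,0,0,0,0],[5,0,0,0,0,0,0],[5,0,0,0,0,0,0],[5,0,0,0,0,0,0],[5,0,0,0.8,0,0,0],[5,0,0,1.5,0,0,0],[5,0,0,3,0,0,0],[5,0,0,3,0,0,0],[5,0,0,2,0,0,0],[5,0,0,1,0,0,0],[5,0,0,0,0,0,0],[5,0,0,0,0,0,0],[5,0,0,0,0,0,0]]]'
python3 - <<'E'
from h import *
from scipy.optimize import least_squares
for n in("scene","side"):
    im,P=cloud(n); 
    if n=="scene": cv2.imwrite("pics/s5.png",cv2.resize(im[160:300,190:377],(800,599),interpolation=cv2.INTER_CUBIC)[...,::-1])
    P=P.reshape(-1,3)
    Q=P[(np.hypot(P[:,0]-.5145,P[:,1]-.302)<.025)&(P[:,2]>.09)&(P[:,2]<.145)]
    for a,b in((.09,.108),(.108,.126)):
        W=Q[(Q[:,2]>a)&(Q[:,2]<b)]; print(n,least_squares(lambda q:np.hypot(W[:,0]-q[0],W[:,1]-q[1])-.011,[.515,.301],loss="soft_l1",f_scale=.001).x.round(4),Q[:,2].max())
E
```

```text
clock: 10.02
position: [0.5137, 0.3018, 0.2069]
ee_rot: [0.707, 0.707, -0.001, -0.0]
ft_force: [0.1, -1.0, -0.5]
grip_width: 0.587
grasp_force: 0.0
scene [0.5154 0.3025] 0.13341618224280638
scene [0.5151 0.3028] 0.13341618224280638
side [0.5155 0.302 ] 0.13338664633932606
side [0.5155 0.3022] 0.13338664633932606
```

View pics/s5.png

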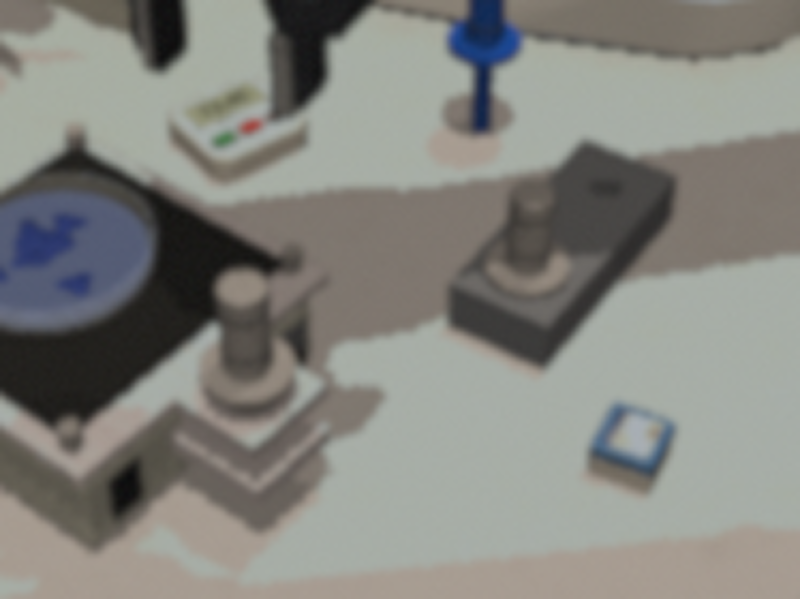

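The pin stands upright with its collar flat on the funnel at crop (248,375). Its top reads about 0.133 m against 0.131 expected, and it stands within 1 mm of the funnel. The short pin is untouched at (530,240) and the gripper is clear.

```bash
python3 -c "
from workcell import job
print(job.hand_in())"
```

```text
the job is handed in; nothing more can be done
None
```

The long pin now locks the platform through both holes with its collar seated on the funnel, the short pin still stands in the block, and the job was handed in after about 10 s of robot time; no verdict was returned.

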